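# Tip the standing carton over and push it home against the stop rail

### The job

The flat grey-white carton was left standing on its edge, its labelled face towards you: push it over, away from you, so that it lies flat on the board with the label up, and push it along the board until its leading edge sits square and flush against the low aluminium stop rail behind it. Do it with gentle pushes of the fingers only, never squeezing, lifting or carrying the carton, and leave the bottle, the tin and the pin gauge beside it where they stand.

Things in the scene. Friction and masses are not known exactly. Their poses are not given: they have to be found in the camera images.
- carton: Flat grey-white closed carton, box 190 x 190 x 46 mm, about 0.35 kg, loose, friction about 0.5 to 0.7. Its z axis: out of the big face with a small white-green label (starts level, towards the robot; must end up). x: to the edge that starts on top. Origin in the middle of the big face without label; the box spans x and y -95..95, z 0..46 mm (a thin tape tab on one side touches nothing).
- carton_centre (a point): The middle of the carton's volume. At the start it stands 95 mm above the board; with the carton lying flat, 23 mm above it.
- carton_label (a point): The middle of the labelled big face, 23 mm from the carton's middle. At the start it faces the robot, 95 mm above the board (the face reaches 190 mm up); lying label up it is the middle of the top, 46 mm above the board.
- carton_corner_l (a point): Corner of the carton at its x = +95 mm edge, +y side, on the face without label. At the start it is a top corner, 190 mm above the board; once tipped over it is a bottom corner of the leading edge, which meets the rail.
- carton_corner_r (a point): The other end of that same edge, at the -y side, 190 mm from carton_corner_l.
- rail: Fixed grey board, 425 x 500 mm, top 6 mm above the bench, and on it an aluminium angle 300 mm long, 26 mm high. Origin: bench height, under mid-length of the angle's upright stop face (plane x = 0, facing the robot); x points away from the robot, y along the rail. Carton stands 235-275 mm before it, within 0.12 rad of parallel.
- bottle: White plastic squeeze bottle, 43 mm across, 129 mm tall, loose, upright to the left of the work. Origin at the centre of its underside. Leave alone.
- tin: Low round screw tin, 57 mm across, 28 mm tall, loose, to the left of the rail. Origin at the centre of its underside. Leave alone.
- gauge: Small upright pin gauge, 18 mm across, 43 mm tall, loose, to the right of the work. Origin at the centre of its underside. Leave alone.

How it is judged:
On the way:
1. the carton lies flat on the board, label up (angle between carton's own z axis and vertical below 0.07 rad and height (world z) of carton_centre below 0.036 m), for 0.2 s.
At the end, for the whole second after the job is handed in: The carton lies flat on the board (within 4 degrees) with the label up, at rest, both corners of its leading edge within 7 mm of the rail's stop face, its middle within 80 mm of the rail's middle (all of step 1 and x of carton_corner_l in the frame of rail between -0.007 and 0.006 m and x of carton_corner_r in the frame of rail between -0.007 and 0.006 m and y of carton_centre in the frame of rail between -0.08 and 0.08 m and linear speed of carton below 0.01 m/s); the robot touches nothing.
It fails at once if the carton is lifted off the board (height (world z) of carton_centre above 0.12 m or (height (world z) of carton_centre above 0.062 m and angle between carton's own z axis and vertical below 0.2 rad)).
It fails at once if the carton is squeezed in the fingers or pushed hard (over 60 N) (contact force between the fingers and carton above 60 N).
It fails at once if the bottle is knocked, pushed or carried away (more than 20 mm) or tipped (distance of bottle from where it was at the start of the episode above 0.02 m or angle between bottle's own z axis and vertical above 0.35 rad).
It fails at once if the tin is knocked, pushed or carried away (more than 20 mm) or tipped (distance of tin from where it was at the start of the episode above 0.02 m or angle between tin's own z axis and vertical above 0.35 rad).
It fails at once if the gauge is knocked, pushed or carried away (more than 20 mm) or tipped (distance of gauge from where it was at the start of the episode above 0.02 m or angle between gauge's own z axis and vertical above 0.35 rad).
It also fails if it takes over 53 s, if anything falls off the work surface, if the arm or the gripper's body presses on something with over 40 N, if the wrist force passes 120 N, or if a joint passes its speed limit or range.

### The arm

A 7-joint arm with a two-finger parallel gripper is mounted at the origin on a cart in front of the work surface, level with it; the furniture and walls round the work are solid. World frame = base frame: x ahead of the robot, y to its left, z up, the work surface at z = 0. Lengths are in m, angles in rad, forces in N, time in s.
With the tool pointing down it reaches from about 0.425 to 0.8 m from the base axis. Payload 8.3 kg.
Tool frame: the origin (TCP) lies midway between the tips of the shut fingers; the grasp point (between the pads) lies 19 mm behind it; z points along the fingers, y is the line along which they close (so a half turn about z gives the same grasp; the last joint's range is limited). The gripper opens to 85 mm and grips with 20 to 120 N. Pads are 22 mm wide; open, the fingers measure 114 mm over their backs; the gripper's body (76 mm by 85 mm) begins 54 mm behind the grasp point. The pads swing forward as they close: fully open they stand 13 mm farther back than shut.
Start: joints at [1.105, 0.383, 0.016, 1.37, -0.006, 1.388, -0.046], TCP at [0.245, -0.575, 0.196] pointing down, gripper open.
Joint ranges: [-2.95, 2.95], [-0.25, 2.06], [-1.52, 1.56], [0.18, 2.33], [-1.44, 4.58], [0.02, 2.06], [-3.01, 3.01]. Speed limits (rad/s): [2.39, 2.39, 3.01, 3.01, 3.14, 3.14, 3.14].

### API

Orientations are given as a rotation vector (axis times angle).
In Python, from rig import bot gives the robot as it stands. The module is installed in compiled form; this text tells all that it offers. Calls block until the motion is done:
- bot.move_to(position, orientation): joint-space move of the TCP to a pose.
- bot.line_to(position, rotation=None, v=0.15, stop_force=None): straight line of the TCP; rotation=None keeps the orientation; v is the mean speed in m/s. With stop_force (N) it stops when the force on the tool has changed by that much, and returns True; else False.
- bot.move_joints(angles): joint-space move.
- bot.command_gripper(opening, newtons=None): finger opening in m; newtons is the grip in N (None keeps the last); returns when the fingers have stopped.
- bot.hold(seconds).
- bot.ik(position, orientation): joint angles nearest the present ones, or None.
- bot.read_state(): the state.
- bot.grab_frame(name): name is "scene" or "top"; returns a dict with "img" (480x640x3 uint8, red, green, blue), "vertical_fov" (degrees; the focal length in pixels is half the picture's height over the tangent of half this angle, whatever the lens; pixels are square), "cx", "cy" (the principal point, pixels), "R" (3x3) and "t" (3): a world point X has camera coordinates R X + t. Camera axes: x right, y down, z forward; pixel columns grow to the right and rows downward; lengths in m; the calibration is good to about 2 mm. A picture is of the moment at which its call begins. There is no depth.
A pose or a line that the arm cannot do raises bot.MotionError and nothing moves.
- bot.hand_in(): hands the job in; it is judged then, once.
The state is a dict: "clock": time; "joint_pos": joint angles; "qvel": joint speeds; "joint_efforts": joint torques, N m; "eef_pos": TCP position; "tcp_rot": TCP orientation; "force": force on the tool from outside, world axes, zero at the start; "moment": the same for the moment, N m; "opening": finger opening in m; "finger_force": force on a finger pad.
Only numpy, scipy, OpenCV 4.12 (cv2) and the standard library are available. Lean on these libraries where they do the work, as an engineer would, in place of code of your own. Each camera call takes 0.05 s, during which the arm holds its last target. There are 200 camera calls.

## Working session

There is one attempt and no reset: what is moved stays moved. The work goes in short steps, each a Python script; the robot and the scene stay as the last script left them, time stands still between calls to the robot, and variables do not carry over. Pictures are saved under pics/ and viewed, at most 10 in all, crops included, and the job is handed in when it is done.

```bash
mkdir -p pics; cat > h.py <<'E'
import numpy as np, cv2
from rig import bot
def ray(f,u,v):
    fl=240/np.tan(np.radians(f["vertical_fov"])/2)
    d=f["R"].T@np.array([(u-f["cx"])/fl,(v-f["cy"])/fl,1]); c=-f["R"].T@f["t"]
    return c,d/np.linalg.norm(d)
def onz(f,u,v,z):
    c,d=ray(f,u,v); return c+d*(z-c[2])/d[2]
def tri(f,p,g,q):
    c,d=ray(f,*p); e,k=ray(g,*q); s=np.linalg.lstsq(np.c_[d,-k],e-c,rcond=None)[0]
    a,b=c+d*s[0],e+k*s[1]; return (a+b)/2,np.linalg.norm(a-b)
def proj(f,X):
    fl=240/np.tan(np.radians(f["vertical_fov"])/2); x=f["R"]@X+f["t"]
    return x[0]/x[2]*fl+f["cx"],x[1]/x[2]*fl+f["cy"]
def snap(n,tag):
    f=bot.grab_frame(n); cv2.imwrite(f"pics/{tag}.png",cv2.cvtColor(f["img"],cv2.COLOR_RGB2BGR)); np.save(f"pics/{tag}.npy",f,allow_pickle=True); return f
def load(t): return np.load(f"pics/{t}.npy",allow_pickle=True).item()
E
python3 - <<'E'
from h import *
for n in("scene","top"):
    f=snap(n,n+"0"); print(n,-f["R"].T@f["t"],f["R"][2],f["vertical_fov"])
s=bot.read_state();print(s["clock"],s["eef_pos"],s["tcp_rot"],s["force"])
E
```

```text
scene [0.00714678 0.6275985  0.78856877] [ 0.58211046 -0.51123848 -0.63228367] 45.94317966700738
top [0.49985942 0.07516524 1.06475592] [ 0.13674188  0.01501708 -0.99049288] 50.56579803438267
0.1 [ 0.24480644 -0.57449684  0.1949434 ] [-3.07634655e+00 -6.28215433e-01  6.87803098e-04] [ 0.09620962  0.04827898 -0.11627453]
```

View pics/scene0.png

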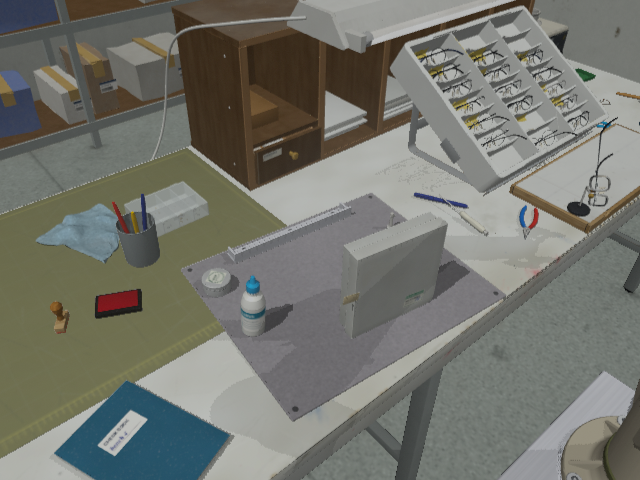

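View pics/top0.png

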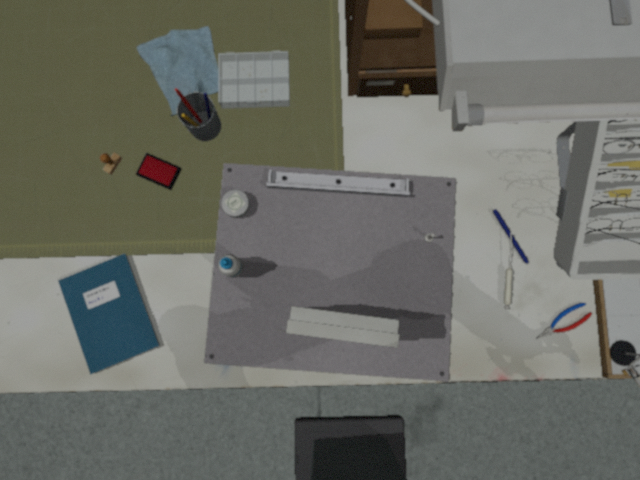

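The scene view shows the carton standing around (395,272), the bottle at (252,308), the tin at (216,281) and the rail from (230,255) to (352,210). In the top view the carton's top is at about (288..400, 307..347), the rail at (267..411, 170..195), the bottle at (229,265), the tin at (235,203) and the gauge at (433,237).

```bash
python3 - <<'E'
from h import *
a=cv2.imread("pics/top0.png"); b=cv2.imread("pics/scene0.png")
A=cv2.resize(a[160:200,255:420],None,fx=4.8,fy=4.8,interpolation=cv2.INTER_CUBIC)
B=cv2.resize(a[300:352,280:445],None,fx=4.8,fy=4.8,interpolation=cv2.INTER_CUBIC)
cv2.imwrite("pics/c1.png",np.vstack([A,B]))
cv2.imwrite("pics/c2.png",cv2.resize(b[190:345,215:460],None,fx=3.2,fy=3.2,interpolation=cv2.INTER_CUBIC))
E
```

```text
(no output)
```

View pics/c1.png

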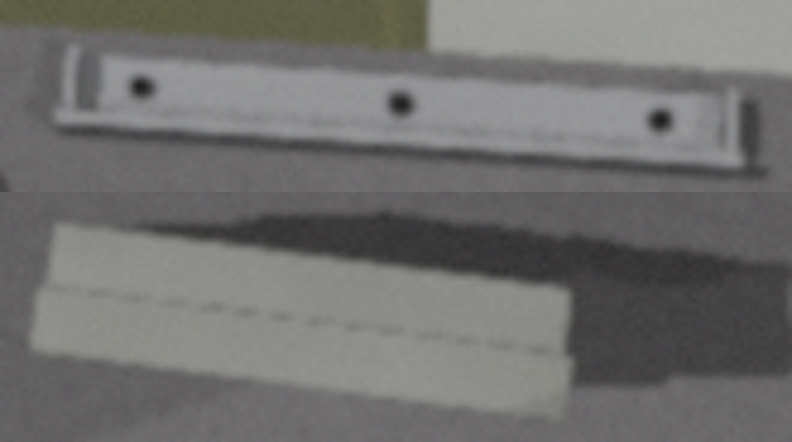

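View pics/c2.png

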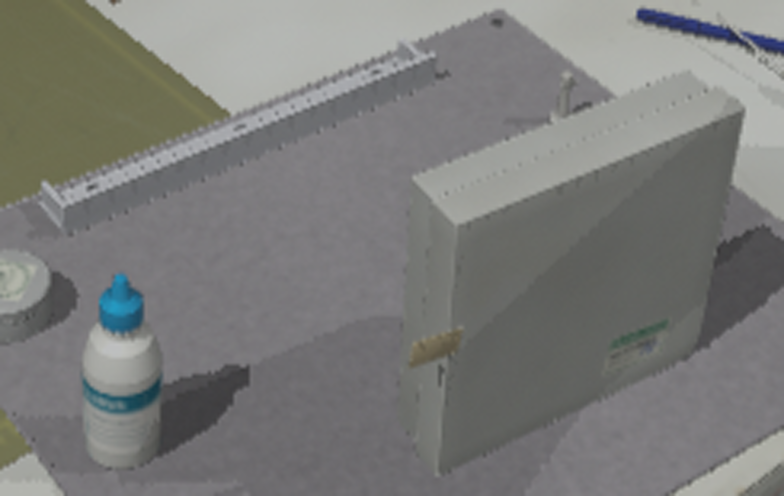

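The crops show the rail's front top edge and the carton's four top corners clearly. I'll triangulate these.

```bash
python3 - <<'E'
from h import *
np.set_printoptions(precision=4,suppress=True)
t,s=load("top0"),load("scene0")
P={}
for n,p,q in [("railL",(266.5,185.7),(235.6,254.7)),("railR",(409.6,194.5),(350.6,208.1)),
 ("farL",(291.5,306.5),(344.4,246.3)),("farR",(398.7,320.4),(430.6,212.5)),("nearL",(286.7,332.9),(357.5,260.6)),("nearR",(397.1,347.1),(447.2,223.8)),
 ("tin",(235,203),(216,272)),("bottle",(228.5,265),(253,278)),("gauge",(433,237),(392,214))]:
    X,e=tri(t,p,s,q); z=.032 if "rail" in n else .196
    P[n]=onz(t,*p,z); print(n,X,round(e,4),"plane",P[n],onz(s,*q,z)[:2])
r=P["railL"]-P["railR"]; print("rail len",np.linalg.norm(r),"yaw",np.arctan2(-r[0],r[1]))
for a,b in(("farL","farR"),("nearL","nearR")):
    d=P[a]-P[b]; print(np.linalg.norm(d),np.arctan2(-d[0],d[1]))
print(onz(s,352.5,337.5,.006))
for u in ((0,0,0),(0.3,-.2,.3)): 
  pass
from scipy.spatial.transform import Rotation as R
yaw=np.arctan2(-r[0],r[1])
# reach test: tool down & tilted, for both finger-line directions
rm=(P["railL"]+P["railR"])/2; n=np.array([np.cos(yaw),np.sin(yaw),0])
for x in (-.35,-.30,-.25,-.2,-.15):
  for z in (.03,.1,.18,.2):
    o=[]
    for tilt in (0,.3,.6,.9):
      M=R.from_euler("z",yaw)*R.from_euler("y",-tilt)*R.from_euler("x",np.pi)
      o.append(bot.ik([*(rm+n*x)[:2],z],M.as_rotvec()) is not None)
    print(x,z,(rm+n*x)[:2],o)
E
```

```text
railL [0.7741 0.1841 0.0311] 0.0021 plane [0.7746 0.1847 0.032 ] [0.7722 0.184 ]
railR [ 0.7485 -0.1132  0.0259] 0.0005 plane [ 0.7469 -0.1123  0.032 ] [ 0.7428 -0.1072]
farL [0.5183 0.1271 0.1899] 0.002 plane [0.5189 0.1275 0.196 ] [0.5123 0.1316]
farR [ 0.4901 -0.0546  0.1904] 0.0021 plane [ 0.4909 -0.0531  0.196 ] [ 0.4848 -0.0489]
nearL [0.475  0.1368 0.1934] 0.0006 plane [0.4748 0.1364 0.196 ] [0.4731 0.1392]
nearR [ 0.4466 -0.0486  0.194 ] 0.0001 plane [ 0.4468 -0.0483  0.196 ] [ 0.445  -0.0463]
tin [0.7371 0.2494 0.047 ] 0.0028 plane [0.7015 0.223  0.196 ] [0.5915 0.326 ]
bottle [0.6023 0.2497 0.1291] 0.0071 plane [0.5927 0.2347 0.196 ] [0.5446 0.2899]
gauge [ 0.6555 -0.1516  0.045 ] 0.0029 plane [ 0.6316 -0.1188  0.196 ] [0.5247 0.0074]
rail len 0.2983003792617955 yaw -0.09306676833657594
0.1826881982923432 -0.1535828158515398
0.18682350702141554 -0.15071563275588734
[0.4758 0.1334 0.006 ]
-0.35 0.03 [0.4123 0.0688] [True, False, False, False]
-0.35 0.1 [0.4123 0.0688] [True, True, False, False]
-0.35 0.18 [0.4123 0.0688] [True, False, False, False]
-0.35 0.2 [0.4123 0.0688] 
[... 167 characters left out ...]
rue, False, False]
-0.3 0.2 [0.4621 0.0641] [True, True, False, False]
-0.25 0.03 [0.5118 0.0595] [True, True, False, False]
-0.25 0.1 [0.5118 0.0595] [True, True, False, False]
-0.25 0.18 [0.5118 0.0595] [True, True, False, False]
-0.25 0.2 [0.5118 0.0595] [True, True, False, False]
-0.2 0.03 [0.5616 0.0548] [True, True, False, False]
-0.2 0.1 [0.5616 0.0548] [True, True, True, False]
-0.2 0.18 [0.5616 0.0548] [True, True, True, False]
-0.2 0.2 [0.5616 0.0548] [True, True, True, False]
-0.15 0.03 [0.6114 0.0502] [True, True, True, False]
-0.15 0.1 [0.6114 0.0502] [True, True, True, False]
-0.15 0.18 [0.6114 0.0502] [True, True, True, False]
-0.15 0.2 [0.6114 0.0502] [True, True, True, True]
```

Both views agree: rail yaw is -0.093, carton yaw -0.152, the label face middle is at (0.461, 0.044) and the heights match the text. Next I tip the carton with both open fingers.

```bash
cat >> h.py <<'E'
from scipy.spatial.transform import Rotation as R
def down(yaw): return (R.from_euler("z",yaw)*R.from_euler("x",np.pi)).as_rotvec()
E
python3 - <<'E'
from h import *
np.set_printoptions(precision=4,suppress=True)
yaw=-.152; o=down(yaw); u=np.array([np.cos(yaw),np.sin(yaw),0]); c=np.array([.461,.044,0])
st=lambda k:print(k,bot.read_state()["clock"],bot.read_state()["eef_pos"],bot.read_state()["force"])
p=bot.read_state()["eef_pos"]
bot.line_to([p[0],p[1],.36],v=.25)
a=c-.05*u
bot.move_to([a[0],a[1],.36],o); st("above")
bot.line_to([a[0],a[1],.15],v=.2); st("low")
q=c+.05*u
print(bot.line_to([q[0],q[1],.15],v=.05,stop_force=15)); st("pushed")
bot.hold(.5); snap("scene","s1"); snap("top","t1")
E
python3 -c "
import cv2,numpy as np
a=cv2.imread('pics/t1.png')[140:380,190:470];b=cv2.imread('pics/s1.png')[180:420,180:500]
cv2.imwrite('pics/v1.png',np.hstack([cv2.resize(a,(350,300)),cv2.resize(b,(400,300))]))"
```

```text
above 3.2167 [0.4118 0.0506 0.3599] [ 0.1536 -0.2731  0.8245]
low 4.4167 [0.4123 0.0516 0.1509] [-0.2191  0.2593 -0.6454]
False
pushed 6.5667 [0.5103 0.0365 0.1501] [-0.2596  0.8113  0.6205]
```

View pics/v1.png

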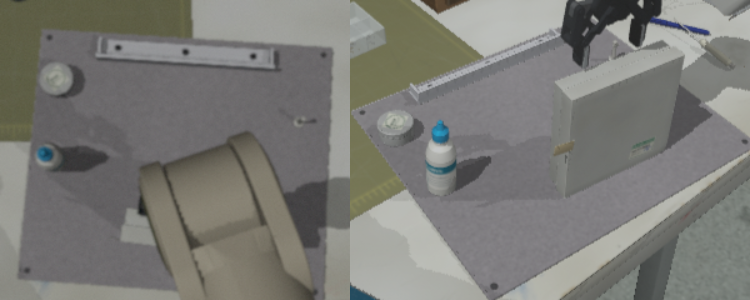

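The carton hasn't moved (near-left top corner still at about (356,260)), yet the gripper shows up behind it. I'll project the reported TCP into both views to compare before moving again.

```bash
python3 - <<'E'
from h import *
np.set_printoptions(precision=4,suppress=True)
s=bot.read_state(); M=R.from_rotvec(s["tcp_rot"]).as_matrix(); print(s["eef_pos"],M,s["opening"],s["joint_pos"])
im=[]
for n in("s1","t1"):
    f=load(n); a=cv2.cvtColor(f["img"],cv2.COLOR_RGB2BGR); a=cv2.resize(a,None,fx=2,fy=2)
    for X,c in((s["eef_pos"],(0,0,255)),(s["eef_pos"]-M[:,2]*.09,(0,255,0)),(s["eef_pos"]+M[:,1]*.05-M[:,2]*.013,(255,0,0)),(s["eef_pos"]-M[:,1]*.05-M[:,2]*.013,(255,0,255)),(np.zeros(3),(0,255,255))):
        p=proj(f,np.array(X)); print(n,p); cv2.circle(a,tuple(int(2*k) for k in p),4,c,2)
    im.append(a[340:700,560:960] if n=="s1" else a[480:840,440:840])
cv2.imwrite("pics/v2.png",np.hstack(im))
E
```

```text
[0.5104 0.0364 0.15  ] [[ 0.9885 -0.1514 -0.    ]
 [-0.1514 -0.9885 -0.    ]
 [-0.      0.     -1.    ]] 0.08565965962055376 [ 0.5752  0.2602 -0.8264  1.7177  0.2006  1.2516 -2.0206]
s1 (np.float64(383.8264396979466), np.float64(244.876553587622))
s1 (np.float64(388.66659373865986), np.float64(203.3817234262836))
s1 (np.float64(406.973838272358), np.float64(230.20146581706143))
s1 (np.float64(361.04143927625967), np.float64(248.5394359632637))
s1 (np.float64(645.1771449882822), np.float64(490.94814940514186))
t1 (np.float64(344.10391560959744), np.float64(310.4784465021738))
t1 (np.float64(346.4505592831577), np.float64(309.7658351733433))
t1 (np.float64(372.71654827024486), np.float64(314.0013707341186))
t1 (np.float64(316.22371331290265), np.float64(306.7815753566445))
t1 (np.float64(368.52015020382146), np.float64(576.1683744166975))
```

View pics/v2.png

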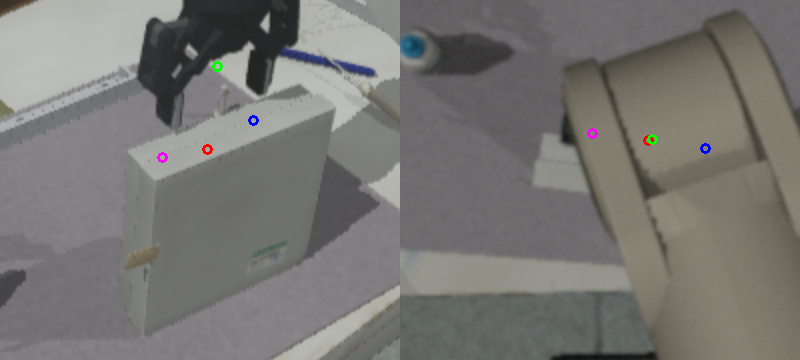

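The red/blue marks sit about 15 px below the real fingertips: the open tips passed just over the carton, some 35–40 mm higher than computed. I'll touch the free board between the carton and rail lightly to get the true tip height.

```bash
python3 - <<'E'
from h import *
np.set_printoptions(precision=4,suppress=True)
f=load("s1"); s=bot.read_state(); e=s["eef_pos"]; M=R.from_rotvec(s["tcp_rot"]).as_matrix()
for sg,px in((-1,(366,231)),(1,(409,216))):
    for z in(.163,.18,.2,.22): print(sg,z,onz(f,*px,z), (e+sg*.05*M[:,1])[:2])
bot.line_to([e[0],e[1],.27],v=.2)
bot.line_to([.63,.04,.27],v=.25)
bot.line_to([.63,.04,.06],v=.2)
snap("scene","s2")
print(bot.line_to([.63,.04,-.03],v=.03,stop_force=4)); s=bot.read_state(); print(s["clock"],s["eef_pos"],s["force"])
snap("scene","s3"); bot.line_to([.63,.04,.06],v=.15)
E
python3 -c "
import cv2,numpy as np
g=[cv2.resize(cv2.imread(f'pics/{n}.png')[130:350,220:480],(400,338)) for n in('s2','s3')]
cv2.imwrite('pics/v3.png',np.hstack(g))"
```

```text
-1 0.163 [0.5474 0.0456 0.163 ] [0.518  0.0859]
-1 0.18 [0.5328 0.0614 0.18  ] [0.518  0.0859]
-1 0.2 [0.5155 0.08   0.2   ] [0.518  0.0859]
-1 0.22 [0.4982 0.0986 0.22  ] [0.518  0.0859]
1 0.163 [ 0.5294 -0.0471  0.163 ] [ 0.5028 -0.013 ]
1 0.18 [ 0.5152 -0.0288  0.18  ] [ 0.5028 -0.013 ]
1 0.2 [ 0.4985 -0.0072  0.2   ] [ 0.5028 -0.013 ]
1 0.22 [0.4818 0.0143 0.22  ] [ 0.5028 -0.013 ]
False
12.9417 [ 0.6301  0.04   -0.0299] [ 0.1374 -0.4836 -0.3461]
```

View pics/v3.png

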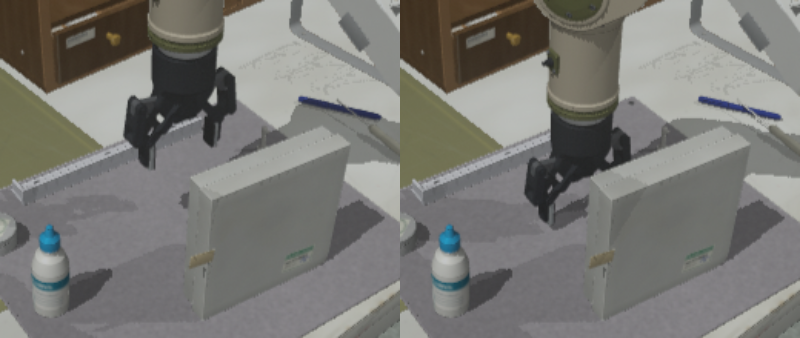

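Both pictures show no contact yet at a reported z of -0.03; the left tip at about (549,226) is just above the board. I'll finish the light touch.

```bash
python3 - <<'E'
from h import *
np.set_printoptions(precision=4,suppress=True)
bot.line_to([.63,.04,-.02],v=.15)
print(bot.line_to([.63,.04,-.07],v=.03,stop_force=4)); s=bot.read_state(); print(s["clock"],s["eef_pos"],s["force"])
bot.line_to([.63,.04,.06],v=.2)
E
```

```text
True
15.3083 [ 0.6299  0.04   -0.0424] [-2.3299 -0.2108  7.8451]
```

The true tips sit 48 mm above the reported z when open (13 mm expected, so a 35 mm offset). Tipping again with this corrected.

```bash
echo "TIP=.048  # open finger tips above reported TCP z (touched)" >> h.py; python3 - <<'E'
from h import *
np.set_printoptions(precision=4,suppress=True)
yaw=-.152; u=np.array([np.cos(yaw),np.sin(yaw),0]); c=np.array([.461,.044,0])
def st(k): s=bot.read_state(); print(k,s["clock"],s["eef_pos"],s["force"])
bot.line_to([.63,.04,.2],v=.3)
a=c-.05*u
bot.line_to([a[0],a[1],.2],v=.25)
z=.155-TIP
bot.line_to([a[0],a[1],z],v=.2); st("low")
q=c+.055*u
print(bot.line_to([q[0],q[1],z],v=.06,stop_force=15)); st("pushed")
bot.hold(.4); snap("scene","s4")
a=c-.045*u
bot.line_to([a[0],a[1],z],v=.25); st("back"); snap("top","t4")
E
python3 -c "
import cv2,numpy as np
a=cv2.imread('pics/t4.png')[150:350,200:450];b=cv2.imread('pics/s4.png')[180:380,190:440]
cv2.imwrite('pics/v4.png',np.hstack([cv2.resize(k,(400,320)) for k in(a,b)]))"
```

```text
low 18.2333 [0.4122 0.0521 0.1074] [-0.1847  0.2901  0.0536]
False
pushed 20.1333 [0.5152 0.0357 0.1071] [ 0.0503  0.1253 -0.5308]
back 21.1333 [0.4167 0.0503 0.1074] [ 0.1655 -0.2792 -0.3699]
```

View pics/v4.png

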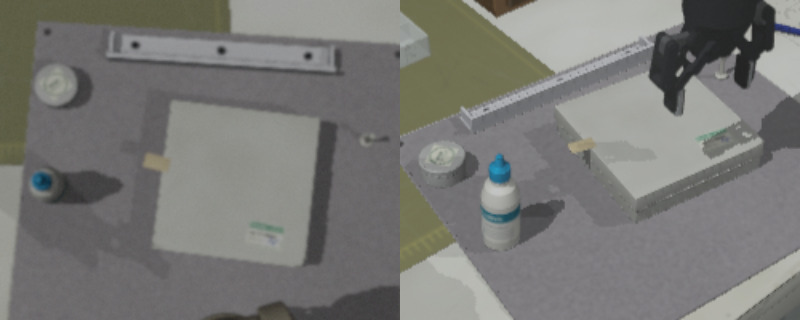

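Now the carton lies flat, label up. In the top crop its corners are at (171,101), (320,117), (303,265) and (153,249), and bottle, tin and gauge are undisturbed. I'll measure these and push it to the rail.

```bash
python3 - <<'E'
from h import *
np.set_printoptions(precision=4,suppress=True)
f=load("t4"); C=np.array([onz(f,200+x/1.6,150+y/1.6,.052) for x,y in((171,101),(320,117),(303,265),(153,249))])
m=C.mean(0); d=C[0]-C[1]; print(C,m,[np.linalg.norm(C[i]-C[i-1]) for i in range(4)],np.arctan2(-d[0],d[1]))
yaw=-.093; n=np.array([np.cos(yaw),np.sin(yaw),0]); o=down(yaw); rm=np.array([.7608,.036,0])
dist=(rm-m)[:2]@n[:2]; print("gap",dist-.095,"lat",(m-rm)[:2]@[-n[1],n[0]])
assert .11<dist<.2 and abs(np.linalg.norm(d)-.19)<.012
z=.018-TIP
def st(k): s=bot.read_state(); print(k,s["clock"],s["eef_pos"],s["force"])
m[2]=0; a=m-n*(.095+.055)
bot.line_to([a[0],a[1],.107],rotation=o,v=.15)
bot.line_to([a[0],a[1],z],v=.15); st("low")
q=m+n*(dist-.190+.012)
print(bot.line_to([q[0],q[1],z],v=.05,stop_force=12)); st("end")
b=bot.read_state()["eef_pos"]; print("TCP to rail",(rm-b)[:2]@n[:2]); snap("scene","s5")
E
```

```text
[[ 0.7096  0.1012  0.052 ]
 [ 0.6836 -0.0863  0.052 ]
 [ 0.4992 -0.0565  0.052 ]
 [ 0.5235  0.1279  0.052 ]] [0.604  0.0216 0.052 ] [np.float64(0.18800028650622327), np.float64(0.18931877997763066), np.float64(0.18677395770864796), np.float64(0.18598279790720185)] -0.13802196922841456
gap 0.059796205472967656 lat -0.028909287680697345
low 22.675 [ 0.4553  0.0357 -0.0292] [-0.2444 -1.2006  0.1174]
True
end 24.525 [ 0.5576  0.0261 -0.0308] [-0.1917  1.2639 -0.5811]
TCP to rail 0.20139083695794416
```

It stopped with the TCP 201 mm before the rail (190 + 11 finger half-width), which fits a flush carton. I'll back off and check.

```bash
python3 - <<'E'
from h import *
yaw=-.093; n=np.array([np.cos(yaw),np.sin(yaw),0]); b=np.array(bot.read_state()["eef_pos"])
a=b-n*.06; bot.line_to(a,v=.1); bot.line_to([a[0],a[1],.06],v=.2); e=a-n*.035
bot.line_to([e[0],e[1],.06],v=.2)
print(bot.read_state()["clock"],bot.read_state()["force"])
t=snap("top","t6"); s=snap("scene","s6")
a=cv2.imread("pics/t6.png")[165:305,255:425]; b=cv2.imread("pics/s6.png")[190:310,220:420]
cv2.imwrite("pics/v6.png",np.hstack([cv2.resize(a,(486,400),interpolation=cv2.INTER_CUBIC),cv2.resize(b[:,:157],(314,400) if 0 else (314,240))[:240] if 0 else cv2.copyMakeBorder(cv2.resize(b,(312,187)),0,213,0,0,cv2.BORDER_CONSTANT)]))
E
```

```text
26.25 [ 0.49283042 -0.17317715 -0.5835882 ]
```

View pics/v6.png

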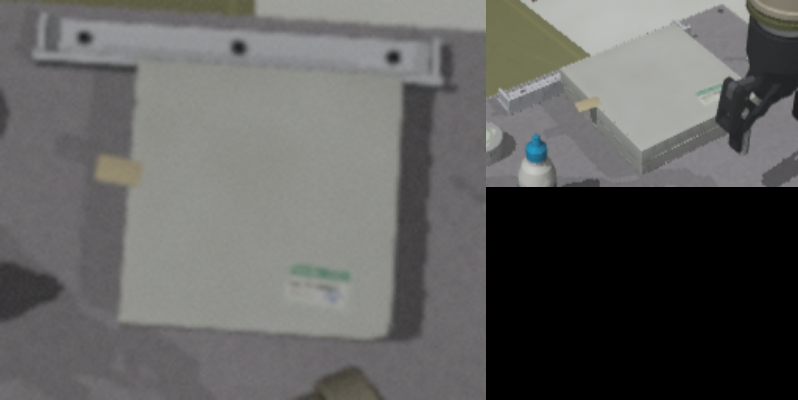

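The carton's leading edge (137,62)–(402,82) meets the rail in the top crop, with its trailing corners at (119,321) and (386,338). I'll turn that into distances.

```bash
python3 - <<'E'
from h import *
f=load("t6"); P=lambda x,y:onz(f,255+x/2.859,165+y/2.857,.052)
rl=onz(f,266.5,185.7,.032); rr=onz(f,409.6,194.5,.032); d=rl-rr; yaw=np.arctan2(-d[0],d[1]); n=np.array([np.cos(yaw),np.sin(yaw)]); rm=((rl+rr)/2)[:2]
for k in((137,62),(402,82),(119,321),(386,338)): print(k,(P(*k)[:2]-rm)@n,(P(*k)[:2]-rm)@[-n[1],n[0]])
# edge fit: brightness threshold of trailing edge columns
E
```

```text
(137, 62) -0.0025069961314044768 0.07184531837783038
(402, 82) -0.005229559348735598 -0.11758604539397301
(119, 321) -0.18863232812216157 0.07132158481681883
(386, 338) -0.18813465127783707 -0.11484412253218712
```

The trailing edge is parallel, at -0.188 m at both ends, which is flush within measuring error. I'll do one firmer confirming push, retreat and hand in.

```bash
python3 - <<'E'
from h import *
yaw=-.093; n=np.array([np.cos(yaw),np.sin(yaw),0]); rm=np.array([.7608,.036,0])
e=np.array(bot.read_state()["eef_pos"]); a=e+n*.035; z=.018-TIP
bot.line_to([a[0],a[1],.06],v=.15); bot.line_to([a[0],a[1],z],v=.15)
q=a+n*.072
print(bot.line_to([q[0],q[1],z],v=.04,stop_force=18)); b=bot.read_state()["eef_pos"]
print("TCP to rail",(rm-b)[:2]@n[:2],bot.read_state()["force"])
bot.line_to([a[0],a[1],z],v=.1); bot.line_to([a[0],a[1],.06],v=.2); bot.line_to([e[0],e[1],.06],v=.2); bot.hold(.3)
f=snap("top","t7"); g=load("t6")
print(bot.read_state()["clock"],np.abs(f["img"].astype(int)-g["img"])[170:305,215:445].max(2).__gt__(40).sum())
print(bot.hand_in())
E
```

```text
True
TCP to rail 0.20168775205976205 [-0.44625395 -0.11156624  0.40428643]
30.8833 8
the job is handed in; nothing more can be done
None
```

The carton lies flat, label up, against the stop rail: a second, firmer push stopped at the same place (within 0.3 mm). The bottle, tin and gauge were not touched, and I handed the job in at about 31 s; no pass/fail verdict came back.

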